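# Pin a tube clamp shut on the welding bench

## Task

Swing the open jaw of the tube clamp shut round the tube until it meets its stop, then take the steel pin out of the wooden block and push it down through the clamp's two knuckles until its collar meets the upper one, press it firmly home for a moment, and let go. Feel the pin in, never forcing or hammering it, and leave the other things on the bench where they are.

Things in the scene. Friction and masses are not known exactly. Their poses are not given: they have to be found in the camera images.
- clamp: Steel tube clamp bolted to the bench; never moves. Origin on the axis of its upright tube stub (42 mm across, top 85 mm up), at bench height. x points from the tube to the fixed grey half (away from the robot at zero yaw), z up. Vertical jaw hinge at x 0, y +75 mm; both pin knuckles at x 0, y -75 mm. Base plate 130 x 220 x 12 mm. Only the jaw's handle stands above 96 mm.
- upper_bore (a point): Centre of the mouth (top face, 92 mm above the bench) of the clamp's upper knuckle, a barrel 28 mm across and 25 mm high with a vertical round through hole of 11.6 mm. Fixed to the clamp.
- jaw (a joint): Jaw angle about its vertical hinge (rad). 0 = shut, both holes in line; grows as it opens (clockwise from above, towards the clamp's -x side, to 1.1). The stop is worn: fully shut it rests at -0.02, its hole 3 mm past line. Stiff hinge (0.4 N m friction) that stays where left; the pin's tapered nose can draw it into line.
- lower_bore (a point): Centre of the mouth (top face, 65 mm above the bench) of the jaw's knuckle, a barrel 28 mm across and 25 mm high with a vertical 11.6 mm through hole, 150 mm from the hinge axis; it swings with the jaw, and when shut lies 2 mm under the upper knuckle.
- handle_top (a point): Top centre (130 mm above the bench) of the jaw's handle, a plain upright post 14 mm across that stands 65 mm above the jaw's boss (boss top 65 mm above the bench). With the jaw at 0 it lies at (-48 mm, 0) in the clamp's frame, on the jaw's outer side, 89 mm from the hinge axis.
- pin: Loose steel pin, 0.1 kg, standing head up in the wooden block. Origin: centre of the collar's underside, z up. Collar 22 mm across, 5 mm thick; above it a round grip 16 mm across, 32 mm high. Below the origin a 10 mm shank 60 mm long, its last 12 mm tapering to a 3 mm nose. A firm press home is 15 to 20 N down on the seated collar; over 30 N is forcing it.
- pin_tip (a point): The end of the pin's nose, 60 mm below the pin's origin.
- holder: Wooden block 56 x 56 x 68 mm, fixed to the bench, with a loose 14 mm hole 64 mm deep in its top in which the pin stands, its collar on the block's top. Origin: centre of its underside.
- can: Blue can 56 mm across and 110 mm high, a bystander. Origin: centre of its underside.
- disc: Grinding disc 110 mm across lying flat, a bystander.
- offcut: Piece of 40 mm square steel tube, 110 mm long, lying on the bench, a bystander.
There are look-alikes about, which are no part of the job. Leave any red or turquoise look-alike of the pin alone.

How it is judged:
By the outcome, as a careful person would: the job done as asked, in the order asked, and still so for the second after the job is handed in, with the robot touching nothing.
It also fails if it takes over 72 s, if anything falls off the work surface, if the arm or the gripper's body presses on something with over 40 N, if the wrist force passes 120 N, or if a joint passes its speed limit or range.

## Robot

A 6-joint arm with a two-finger parallel gripper is mounted at the origin on the work surface. World frame = base frame: x ahead of the robot, y to its left, z up, the work surface at z = 0. Lengths are in m, angles in degrees, forces in N, time in s.
With the tool pointing down it reaches from about 0.275 to 1 m from the base axis. Payload 8.4 kg.
Tool frame: the origin (TCP) lies on the front face of the gripper's body, between the roots of the fingers; the fingertips stand 73 mm ahead of it and the grasp point (between the pads) lies 54 mm ahead of it; z points along the fingers, x is the direction in which the jaws open and shut, and the axes are right-handed (so a half turn about z gives the same grasp; the last joint's range is limited). The gripper opens to 85 mm and grips with 20 to 120 N. Pads are 22 mm wide; open, the fingers measure 114 mm over their backs; the gripper's body (76 mm by 85 mm) begins 54 mm behind the grasp point. The pads swing forward as they close: fully open they stand 13 mm farther back than shut.
Start: joints at [76.066, 20.225, 93.587, -0, 66.188, -0.138], TCP at [0.149, 0.607, 0.304] pointing down, gripper open.
Joint ranges: [-150.9, 150.9], [-52.94, 120.26], [3.33, 152.33], [-74.26, 254.26], [0, 154.13], [-172.89, 172.89]. Speed limits (degrees/s): [127.2, 127.2, 159.86, 180, 180, 180].

## Interface

Orientations are given as [roll, pitch, yaw] about the fixed x, y, z axes, in that order (R = Rz(yaw) Ry(pitch) Rx(roll)).
In Python, from bench import manip gives the robot as it stands. The module is installed in compiled form; this text tells all that it offers.
- The arm moves only by the tool carry_out, never from a script. Its arguments are lists of equal length, an entry for each row: "travel": the shift along the tool's x, y, z in cm, a list of three; "dr": the turn, a rotation vector about the tool's x, y, z in rad, a list of three. In form: {"travel": [[dx, dy, dz], ...], "dr": [[wx, wy, wz], ...]}. A call has 1 to 10 rows; each row shifts and turns the pose as measured when the row begins, along the tool's axes as they then stand; what a row does not reach is not made up. A row lasts 1/8 s, in which the tool goes at most 62.5 mm and 10.7 degrees, less where a joint would pass 70% of its speed; a pose out of reach is approached as far as the arm can. A call is refused whole if a number of a shift passes 6.25 or a number of a turn 0.188, either way. A call with a gripper value outside its range is refused whole. "grip" is the opening, from 0 (shut) to 1 (fully open), set as the call begins (left out, the last holds). The fingers move at their own pace and stop on an object; "grip_force" is the grip in N (left out, the last holds). Time passes only in rows, so rows that do not move let the fingers close. It gives the time, the measured TCP pose, the force and the opening at its end, in the units of the state.
- manip.get_state(): the state, without advancing time (a new reading comes with each control period).
- manip.snapshot(name): name is "scene" or "side" or "wrist"; returns the picture (384x512x3 uint8, blue, green, red); there is no depth.
- manip.camera_info(name): a dict with "fx", "fy", "cx", "cy" (pixels), "pose" (4x4, takes a point from camera to world coordinates). Camera axes: x right, y up, looking along -z (the intrinsics and any distortion apply to the point x, -y, -z); pixel columns grow to the right and rows downward; lengths in m; the calibration is good to about 2 mm. A picture is of the moment at which its call begins: read the wrist's pose just before it. camera_info takes no time and is no camera call; for the wrist camera it gives the pose at the moment of the call.
- manip.job_done(): hands the job in, once; it reports no verdict.
The state is a dict: "clock": time; "joints": joint angles; "joint_vel": joint speeds; "tau": joint torques, N m; "position": TCP position; "eef_rot": TCP orientation; "force": force on the tool from outside, world axes, zero at the start; "wrist_torque": the same for the moment, N m; "finger_gap": finger opening in m.
Only numpy, scipy, OpenCV 4.12 (cv2) and the standard library are available. Lean on these libraries where they do the work, as an engineer would, in place of code of your own. Each camera call takes 0.05 s, during which the arm holds its last target. There are 200 camera calls.

## Working session

There is one attempt and no reset: what is moved stays moved. The work goes in short steps, Python scripts to look and compute and a tool call to move; the robot and the scene stay as the last step left them, time stands still between calls to the robot, and variables do not carry over. Pictures are saved under pics/ and viewed, about 8 in all and at most 12, crops included, and the job is handed in when it is done.

Besides the shell and the picture viewer there is one more tool, called after "Request:" in YAML: its name, and indented under it one key for each argument. carry_out: Moves the arm, as the interface text tells. Its arguments: {"type":"object","properties":{"travel":{"type":"array"},"dr":{"type":"array"},"grip":{"type":"number"},"grip_force":{"type":"number"}},"required":["travel","dr"]}

```bash
mkdir -p pics
python3 - <<'E'
from bench import manip
import cv2,numpy as np
s=manip.get_state();print(s)
for n in ("scene","side","wrist"):
    i=manip.camera_info(n);print(n,{k:np.round(v,4).tolist() if k=='pose' else v for k,v in i.items()})
    cv2.imwrite(f"pics/{n}0.png",manip.snapshot(n))
a=cv2.imread("pics/scene0.png");b=cv2.imread("pics/side0.png")
E
```

```text
{'clock': 0.0, 'joints': array([ 7.60642483e+01,  2.02623366e+01,  9.36308402e+01,  4.17237272e-04,
        6.61869140e+01, -1.38710297e-01]), 'joint_vel': array([-0.07220597, -0.03873916,  0.02591164,  0.002887  , -0.12605096,
        0.08929559]), 'tau': array([ 1.89421648e-03, -6.05267215e+01, -3.42073095e+01, -1.31033232e-05,
        9.28175985e-03, -6.04259597e-06]), 'position': array([0.1489699 , 0.60658857, 0.30315007]), 'eef_rot': array([-1.79999425e+02,  8.00896772e-02,  7.62027903e+01]), 'force': array([-0.07903299, -0.01567223, -0.38129225]), 'wrist_torque': array([ 0.02447373,  0.01060986, -0.05495299]), 'finger_gap': 0.08534590065541517}
scene {'fx': 433.77349599515094, 'fy': 433.77349599515094, 'cx': 258.0829922730116, 'cy': 188.87064585181372, 'pose': [[-0.0568, -0.6831, 0.7281, 1.2683], [0.9984, -0.0429, 0.0376, 0.052], [0.0055, 0.729, 0.6845, 0.8217], [0.0, 0.0, 0.0, 1.0]]}
side {'fx': 483.541472177467, 'fy': 483.541472177467, 'cx': 256.1661497372395, 'cy': 205.1073693349762, 'pose': [[0.9982, 0.0267, -0.0546, 0.4864], [-0.0605, 0.5183, -0.8531, -1.1547], [0.0055, 0.8548, 0.5189, 0.8039], [0.0, 0.0, 0.0, 1.0]]}
wrist {'fx': 340.5118979864718, 'fy': 340.5118979864718, 'cx': 256.88564323216656, 'cy': 195.96112242285358, 'pose': [[0.2394, -0.9356, -0.2594, 0.0829], [0.9709, 0.2303, 0.0656, 0.6239], [-0.0016, -0.2675, 0.9636, 0.3738], [0.0, 0.0, 0.0, 1.0]]}
```

View pics/scene0.png

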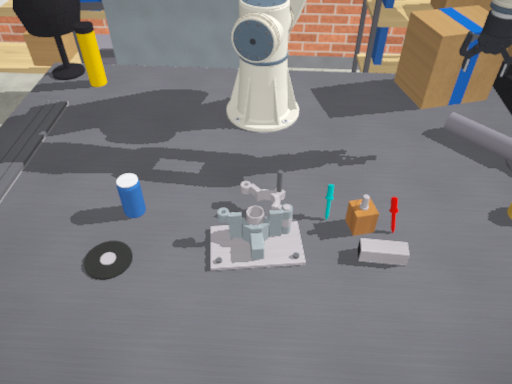

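View pics/side0.png

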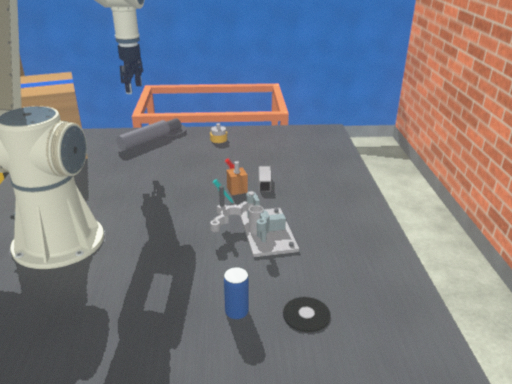

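The scene picture shows the clamp near (256,235), the holder with the pin near (363,212), the turquoise look-alike at (329,200) and the red one at (393,212). The can is at (131,196). I'll enlarge both views for closer readings.

Run:
```python
import cv2,numpy as np
a=cv2.imread("pics/scene0.png")[165:275,200:420];b=cv2.imread("pics/side0.png")[150:260,190:310]
def tk(im,x0,y0,f):
    im=cv2.resize(im,None,fx=f,fy=f,interpolation=cv2.INTER_CUBIC)
    for x in range(0,im.shape[1]//f,20): cv2.line(im,(x*f,0),(x*f,6),(0,255,255),1);cv2.putText(im,str(x0+x),(x*f,16),0,.35,(0,255,255))
    for y in range(0,im.shape[0]//f,20): cv2.line(im,(0,y*f),(6,y*f),(0,255,255),1);cv2.putText(im,str(y0+y),(8,y*f+4),0,.35,(0,255,255))
    return im
cv2.imwrite("pics/a1.png",tk(a,200,165,3)); cv2.imwrite("pics/b1.png",tk(b,190,150,5))
```

```text
(no output)
```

View pics/a1.png

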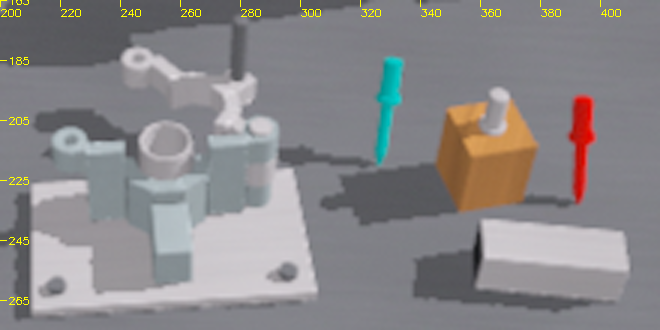

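View pics/b1.png

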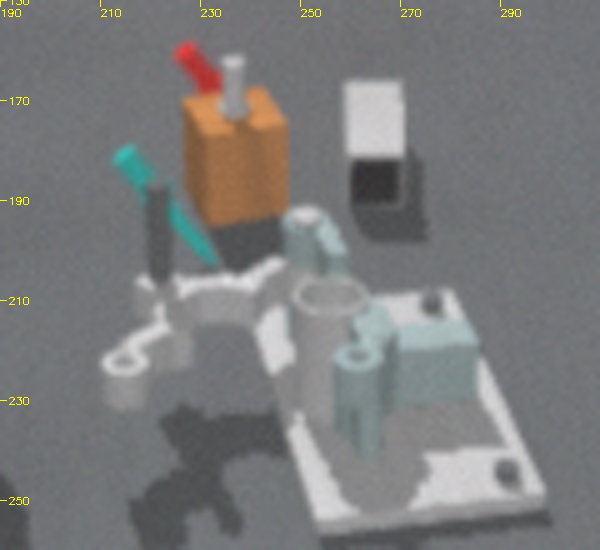

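The crops show (original pixels, scene / side): upper bore (223,212)/(262,221), hinge top (287,206)/(251,193), handle top (279,172)/(221,187), lower bore (246,185)/(215,222), pin grip top (366,196)/(237,162).

```bash
cat > h.py <<'E'
import numpy as np
from bench import manip
def hit(info,u,v,z):
    T=np.array(info["pose"]); d=T[:3,:3]@np.array([(u-info["cx"])/info["fx"],-(v-info["cy"])/info["fy"],-1])
    return T[:3,3]+d*(z-T[2,3])/d[2]
def pix(info,p):
    T=np.array(info["pose"]); c=T[:3,:3].T@(np.array(p)-T[:3,3])
    return info["cx"]+info["fx"]*c[0]/-c[2], info["cy"]-info["fy"]*c[1]/-c[2]
E
python3 - <<'E'
from h import *
S,D=manip.camera_info("scene"),manip.camera_info("side")
P={"upper":(223,212.3,262,221,.092),"tube":(255.3,212.7,256.4,209,.085),"hinge":(287,206.3,251.4,192.8,.092),"handle":(279.3,171.7,221.4,187,.130),
"lower":(246,185,214.8,222.4,.065),"pintop":(366,196,236.6,162,.105),"collar":(364.7,207.3,236.8,172.6,.070)}
m={}
for k,(a,b,c,d,z) in P.items():
    p,q=hit(S,a,b,z),hit(D,c,d,z);m[k]=(p+q)/2;print(k,p[:2].round(4),q[:2].round(4))
y=m["hinge"]-m["upper"];print("dist",np.hypot(*y[:2]),"yaw",np.degrees(np.arctan2(y[1],y[0]))-90)
for k in("lower","handle"):
    e=m[k]-m["hinge"];print(k,np.hypot(*e[:2]),np.degrees(np.arctan2(e[1],e[0])))
E
```

```text
upper [ 0.5766 -0.0649] [ 0.5719 -0.0676]
tube [0.5665 0.0096] [0.5613 0.0058]
hinge [0.5478 0.0834] [0.5514 0.0863]
handle [0.4683 0.0621] [0.4639 0.0578]
lower [ 0.4508 -0.0214] [ 0.4437 -0.0266]
pintop [0.5145 0.2701] [0.5125 0.268 ]
collar [0.5177 0.2726] [0.5124 0.2605]
dist 0.15308939791856135 yaw 9.275940290217221
lower 0.14941369018032832 -133.22810483698495
handle 0.08707008653422985 -163.35267308170384
```

```bash
cat >> h.py <<'E'
from scipy.spatial.transform import Rotation as Ro
def plan(target,yaw,n):
    s=manip.get_state(); p=s["position"]; R=Ro.from_euler("xyz",s["eef_rot"],degrees=True)
    G=Ro.from_euler("xyz",[180,0,yaw],degrees=True)
    w=(R.inv()*G).as_rotvec()
    print("pos",p.round(4),"rpy",s["eef_rot"].round(2),"F",s["force"].round(1),"gap",round(s["finger_gap"],4),"t",round(s["clock"],2))
    d=(np.array(target)-p)/n
    for k in range(n):
        Rk=R*Ro.from_rotvec(w*k/n); print((Rk.inv().apply(d)*100).round(2).tolist(),(w/n).round(3).tolist())
E
python3 -c "
from h import *
plan([.466,.06,.26],-73.4,16)"
```

```text
pos [0.149  0.6067 0.3033] rpy [1.80e+02 6.00e-02 7.62e+01] F [-0.3  0.1  0.5] gap 0.0851 t 0.15
[-2.85, 2.74, 0.27] [0.0, 0.0, 0.163]
[-2.36, 3.17, 0.27] [0.0, 0.0, 0.163]
[-1.82, 3.51, 0.27] [0.0, 0.0, 0.163]
[-1.22, 3.76, 0.27] [0.0, 0.0, 0.163]
[-0.6, 3.9, 0.27] [0.0, 0.0, 0.163]
[0.05, 3.95, 0.27] [0.0, 0.0, 0.163]
[0.69, 3.89, 0.27] [0.0, 0.0, 0.163]
[1.31, 3.73, 0.27] [0.0, 0.0, 0.163]
[1.9, 3.46, 0.27] [0.0, 0.0, 0.163]
[2.43, 3.11, 0.27] [0.0, 0.0, 0.163]
[2.91, 2.67, 0.27] [0.0, 0.0, 0.163]
[3.3, 2.17, 0.27] [0.0, 0.0, 0.163]
[3.61, 1.6, 0.27] [0.0, 0.0, 0.163]
[3.82, 0.99, 0.27] [0.0, 0.0, 0.163]
[3.93, 0.36, 0.27] [0.0, 0.0, 0.163]
[3.94, -0.29, 0.27] [0.0, 0.0, 0.163]
```

Request:
carry_out:
  travel:
    - [-2.85,2.75,0.3]
    - [-2.35,3.2,0.3]
    - [-1.8,3.5,0.3]
    - [-1.2,3.75,0.3]
    - [-0.6,3.9,0.3]
    - [0.05,3.95,0.3]
    - [0.7,3.9,0.3]
    - [1.3,3.75,0.3]
    - [1.9,3.45,0.3]
    - [2.4,3.1,0.3]
  dr:
    - [0,0,0.163]
    - [0,0,0.163]
    - [0,0,0.163]
    - [0,0,0.163]
    - [0,0,0.163]
    - [0,0,0.163]
    - [0,0,0.163]
    - [0,0,0.163]
    - [0,0,0.163]
    - [0,0,0.163]
  grip: 1
  grip_force: 30

```text
clock: 1.4
position: [0.344, 0.2521, 0.2712]
eef_rot: [179.9, -0.0, -19.9]
force: [0.3, 0.5, -0.4]
finger_gap: 0.0851
```

```bash
python3 -c "
from h import *
plan([.466,.06,.25],-73.4,9)"
```

```text
pos [0.344  0.2521 0.2712] rpy [ 1.7989e+02 -2.0000e-02 -1.9940e+01] F [ 0.3  0.5 -0.4] gap 0.0851 t 1.4
[2.0, 1.54, 0.24] [0.0, -0.0, 0.104]
[2.15, 1.33, 0.24] [0.0, -0.0, 0.104]
[2.28, 1.1, 0.24] [0.0, -0.0, 0.104]
[2.38, 0.86, 0.24] [0.0, -0.0, 0.104]
[2.45, 0.61, 0.24] [0.0, -0.0, 0.104]
[2.5, 0.35, 0.24] [0.0, -0.0, 0.104]
[2.53, 0.09, 0.24] [0.0, -0.0, 0.104]
[2.52, -0.17, 0.24] [0.0, -0.0, 0.104]
[2.49, -0.43, 0.24] [0.0, -0.0, 0.104]
```

Tracking is good.

Request:
carry_out:
  travel:
    - [2.0,1.55,0.25]
    - [2.15,1.35,0.25]
    - [2.3,1.1,0.25]
    - [2.4,0.85,0.25]
    - [2.45,0.6,0.25]
    - [2.5,0.35,0.25]
    - [2.5,0.1,0.25]
    - [2.5,-0.15,0.25]
    - [2.5,-0.45,0.25]
    - [0,0,0]
  dr:
    - [0,0,0.104]
    - [0,0,0.104]
    - [0,0,0.104]
    - [0,0,0.104]
    - [0,0,0.104]
    - [0,0,0.104]
    - [0,0,0.104]
    - [0,0,0.104]
    - [0,0,0.104]
    - [0,0,0]

```text
clock: 2.65
position: [0.4656, 0.0484, 0.2476]
eef_rot: [179.9, -0.1, -75.7]
force: [-0.1, 0.1, 0.9]
finger_gap: 0.0855
```

Run:
```python
from h import *
import cv2
s=manip.get_state();print(s["position"],s["eef_rot"])
i=manip.camera_info("wrist");np.save("pics/w1.npy",i["pose"])
im=manip.snapshot("wrist");cv2.imwrite("pics/w1.png",im)
for p in ([.466,.06,.13],[.5495,.085,.092],[.574,-.066,.092],[.447,-.024,.065]):print(np.round(pix(i,p)))
```

```text
[0.46560929 0.04837036 0.24757296] [ 1.79884955e+02 -1.02317938e-01 -7.56837878e+01]
[239. 216.]
[234.  63.]
[476.  86.]
[340. 235.]
```

View pics/w1.png

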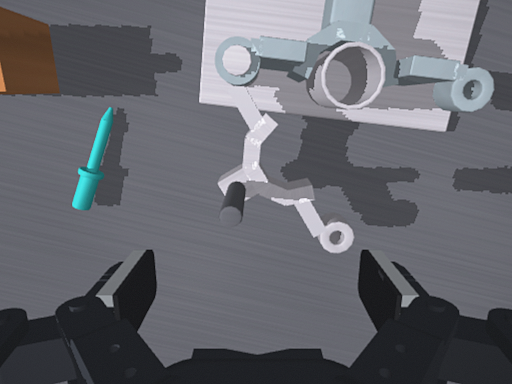

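The wrist view shows the handle top at (231,215), hinge top (238,60), upper bore (472,88), lower bore (337,237) and tube top (347,75). All are within a few pixels of the prediction.

Run:
```python
from h import *
i=manip.camera_info("wrist");i["pose"]=np.load("pics/w1.npy")
m={k:hit(i,u,v,z) for k,(u,v,z) in {"hand":(231,215,.13),"hinge":(238,60,.092),"up":(472,88,.092),"low":(337,237,.065),"tube":(350,76,.085)}.items()}
for k in m:print(k,m[k].round(4))
y=m["hinge"]-m["up"];print(np.hypot(*y[:2]),np.degrees(np.arctan2(y[1],y[0]))-90)
plan([*m["hand"][:2],.172],-75.7,3)
```

```text
hand [0.4653 0.0647 0.13  ]
hinge [0.5518 0.0832 0.092 ]
up [ 0.5722 -0.0643  0.092 ]
low [ 0.4451 -0.0221  0.065 ]
tube [0.5609 0.0112 0.085 ]
0.14891093237475822 7.88760986547409
pos [0.4651 0.049  0.2475] rpy [ 1.7986e+02 -8.0000e-02 -7.5580e+01] F [ 0.  -0.6 -0.9] gap 0.0856 t 2.7
[-0.51, -0.14, 2.52] [0.001, -0.0, 0.001]
[-0.51, -0.14, 2.52] [0.001, -0.0, 0.001]
[-0.51, -0.14, 2.52] [0.001, -0.0, 0.001]
```

Request:
carry_out:
  travel:
    - [-0.5,-0.15,2.5]
    - [-0.5,-0.15,2.5]
    - [-0.4,-0.1,2.55]
    - [0,0,0.1]
  dr:
    - [0,0,0]
    - [0,0,0]
    - [0,0,0]
    - [0,0,0]

```text
clock: 3.2
position: [0.4637, 0.0666, 0.17]
eef_rot: [179.9, -0.0, -75.1]
force: [-0.4, -0.0, 1.0]
finger_gap: 0.0855
```

Request:
carry_out:
  travel:
    - [0,0,0]
    - [0,0,0]
    - [0,0,0]
    - [0,0,0]
    - [0,0,0]
    - [0,0,0]
  dr:
    - [0,0,0]
    - [0,0,0]
    - [0,0,0]
    - [0,0,0]
    - [0,0,0]
    - [0,0,0]
  grip: 0
  grip_force: 25

```text
clock: 3.95
position: [0.4646, 0.0669, 0.1729]
eef_rot: [-179.9, -0.1, -74.9]
force: [-0.1, -0.4, -2.3]
finger_gap: 0.0128
```

Request:
carry_out:
  travel:
    - [0.52,0,0]
    - [0.52,0,0]
    - [0.52,0,0]
    - [0.52,0,0]
    - [0.52,0,0]
    - [0.52,0,0]
  dr:
    - [0,0,-0.058]
    - [0,0,-0.058]
    - [0,0,-0.058]
    - [0,0,-0.058]
    - [0,0,-0.058]
    - [0,0,-0.058]

```text
clock: 4.7
position: [0.4747, 0.0396, 0.1729]
eef_rot: [179.9, 0.3, -54.6]
force: [-2.3, 2.0, 2.3]
finger_gap: 0.0128
```

Run:
```python
from h import *
s=manip.get_state();e=s["position"][:2]-[.551,.084]
print(s["eef_rot"],s["force"],s["wrist_torque"],np.hypot(*e),np.degrees(np.arctan2(*e[::-1])),s["finger_gap"])
```

```text
[179.91879259   0.28178926 -54.57790399] [-2.34501544  1.97273718  2.30567224] [ 0.11629543  0.25921833 -0.24563401] 0.08821573722926217 -149.8137405907929 0.012787470661919443
```

Request:
carry_out:
  travel:
    - [0.52,0.03,0]
    - [0.52,0.03,0]
    - [0.52,0.03,0]
    - [0.52,0.03,0]
    - [0.52,0.03,0]
    - [0.52,0.03,0]
    - [0.52,0.03,0]
    - [0.52,0.03,0]
  dr:
    - [0,0,-0.058]
    - [0,0,-0.058]
    - [0,0,-0.058]
    - [0,0,-0.058]
    - [0,0,-0.058]
    - [0,0,-0.058]
    - [0,0,-0.058]
    - [0,0,-0.058]

```text
clock: 5.7
position: [0.5013, 0.0102, 0.1729]
eef_rot: [-180.0, 0.7, -27.3]
force: [-2.3, -0.0, 2.7]
finger_gap: 0.013
```

Run:
```python
from h import *
s=manip.get_state();e=s["position"][:2]-[.551,.084]
print(s["eef_rot"],s["force"],s["wrist_torque"],np.hypot(*e),np.degrees(np.arctan2(*e[::-1])),s["finger_gap"])
```

```text
[-179.96936325    0.73323954  -27.34743195] [-2.2664578  -0.01642925  2.71260815] [-0.10394141  0.10682387 -0.33258791] 0.08900844535532103 -123.96229609768692 0.013019980998925648
```

Request:
carry_out:
  travel:
    - [0.45,0.05,0]
    - [0.4,0.05,0]
    - [0.25,0.03,0]
    - [0.2,0.02,0]
    - [0.2,0.02,0]
  dr:
    - [0,0,-0.05]
    - [0,0,-0.04]
    - [0,0,-0.03]
    - [0,0,-0.02]
    - [0,0,-0.02]

```text
clock: 6.32
position: [0.5141, 0.0027, 0.1729]
eef_rot: [-179.8, 0.8, -17.9]
force: [-2.2, 1.3, 1.8]
finger_gap: 0.0132
```

Request:
carry_out:
  travel:
    - [0.2,0.02,0]
    - [0.2,0.02,0]
  dr:
    - [0,0,-0.02]
    - [0,0,-0.02]

```text
clock: 6.58
position: [0.517, 0.0014, 0.1728]
eef_rot: [-179.8, 1.0, -15.5]
force: [-9.7, 6.7, 11.0]
finger_gap: 0.0131
```

Request:
carry_out:
  travel:
    - [0.2,0.02,0]
    - [0.2,0.02,0]
  dr:
    - [0,0,0]
    - [0,0,0]

```text
clock: 6.82
position: [0.5175, 0.0013, 0.1728]
eef_rot: [-179.8, 1.5, -15.5]
force: [-9.3, 6.5, 12.8]
finger_gap: 0.0132
```

The push stalled at about 11 N, with the handle angle as expected for the stop. I'll relax, release, rise and check.

Request:
carry_out:
  travel:
    - [-0.03,0,0]
    - [0,0,0]
    - [0,0,0]
  dr:
    - [0,0,0]
    - [0,0,0]
    - [0,0,0]
  grip: 0.6

```text
clock: 7.2
position: [0.5179, 0.0013, 0.1728]
eef_rot: [-179.8, 1.4, -15.3]
force: [0.1, -0.4, 0.6]
finger_gap: 0.0509
```

```bash
python3 -c "
from h import *
plan([.545,-.065,.26],-15,4)"
```

```text
pos [0.5179 0.0013 0.1728] rpy [-179.76    1.38  -15.35] F [ 0.1 -0.4  0.6] gap 0.0509 t 7.2
[1.04, 1.41, -2.21] [-0.001, 0.006, -0.002]
[1.05, 1.41, -2.2] [-0.001, 0.006, -0.002]
[1.06, 1.42, -2.2] [-0.001, 0.006, -0.002]
[1.07, 1.42, -2.19] [-0.001, 0.006, -0.002]
```

Request:
carry_out:
  travel:
    - [0,0,-3]
    - [0,0,-2.5]
    - [1.4,1.9,-1.5]
    - [1.4,1.9,-1.5]
    - [1.4,1.9,-0.3]
    - [0,0,0]
  dr:
    - [0,0.012,0]
    - [0,0.012,0]
    - [0,0,0]
    - [0,0,0]
    - [0,0,0]
    - [0,0,0]

```text
clock: 7.95
position: [0.5459, -0.0677, 0.2632]
eef_rot: [-179.8, -0.2, -15.3]
force: [0.3, 1.0, -0.1]
finger_gap: 0.0514
```

Run:
```python
from h import *
import cv2
s=manip.get_state();print(s["position"],s["eef_rot"])
i=manip.camera_info("wrist");np.save("pics/w2.npy",i["pose"])
im=manip.snapshot("wrist");cv2.imwrite("pics/w2.png",cv2.resize(im,(800,600),interpolation=cv2.INTER_CUBIC))
for p in ([.518,.001,.13],[.551,.084,.092],[.5725,-.065,.092]):print(np.round(np.array(pix(i,p))*1.5625))
```

```text
[ 0.54588091 -0.06765127  0.26320897] [-1.79796945e+02 -1.53685837e-01 -1.52626420e+01]
[282. 187.]
[314. -46.]
[455. 291.]
```

View pics/w2.png

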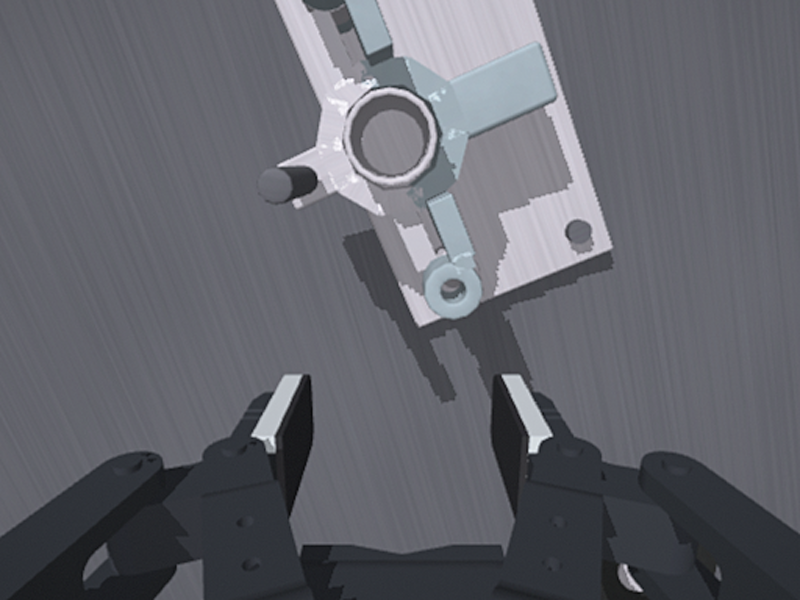

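The jaw is shut round the tube: handle top at (277,186), tube top (391,137), upper bore (453,289), with the jaw's hole showing under it. Next is the pin.

Run:
```python
from h import *
i=manip.camera_info("wrist");i["pose"]=np.load("pics/w2.npy")
for k,(u,v,z) in {"up":(453,289,.092),"hand":(277,186,.13),"tube":(391,137,.085)}.items():print(k,hit(i,u/1.5625,v/1.5625,z).round(4))
plan([.50,.215,.25],-15,6)
```

```text
up [ 0.5717 -0.064   0.092 ]
hand [0.5164 0.0018 0.13  ]
tube [0.562  0.0093 0.085 ]
pos [ 0.5454 -0.0669  0.263 ] rpy [-1.7979e+02 -1.1000e-01 -1.5240e+01] F [-0.7  0.1  0.4] gap 0.0515 t 8.0
[-1.97, -4.33, 0.23] [-0.001, -0.0, -0.001]
[-1.96, -4.34, 0.23] [-0.001, -0.0, -0.001]
[-1.96, -4.34, 0.22] [-0.001, -0.0, -0.001]
[-1.96, -4.34, 0.22] [-0.001, -0.0, -0.001]
[-1.95, -4.34, 0.22] [-0.001, -0.0, -0.001]
[-1.95, -4.34, 0.22] [-0.001, -0.0, -0.001]
```

Request:
carry_out:
  travel:
    - [-1.95,-4.35,0.2]
    - [-1.95,-4.35,0.2]
    - [-1.95,-4.35,0.2]
    - [-1.95,-4.35,0.2]
    - [-1.95,-4.35,0.2]
    - [-1.95,-4.35,0.2]
    - [0,0,0]
  dr:
    - [0,0,0]
    - [0,0,0]
    - [0,0,0]
    - [0,0,0]
    - [0,0,0]
    - [0,0,0]
    - [0,0,0]

```text
clock: 8.88
position: [0.4955, 0.2277, 0.2489]
eef_rot: [-179.8, 0.1, -15.2]
force: [-0.0, -0.3, 0.1]
finger_gap: 0.0511
```

Run:
```python
from h import *
import cv2
s=manip.get_state();print(s["position"],s["eef_rot"])
i=manip.camera_info("wrist");np.save("pics/w3.npy",i["pose"])
im=manip.snapshot("wrist");cv2.imwrite("pics/w3.png",cv2.resize(im,(800,600),interpolation=cv2.INTER_CUBIC))
for p in ([.5135,.268,.105],):print(np.round(np.array(pix(i,p))*1.5625))
```

```text
[0.49553975 0.22772634 0.24891816] [-1.79809172e+02  9.51895084e-02 -1.52290841e+01]
[420. 224.]
```

View pics/w3.png

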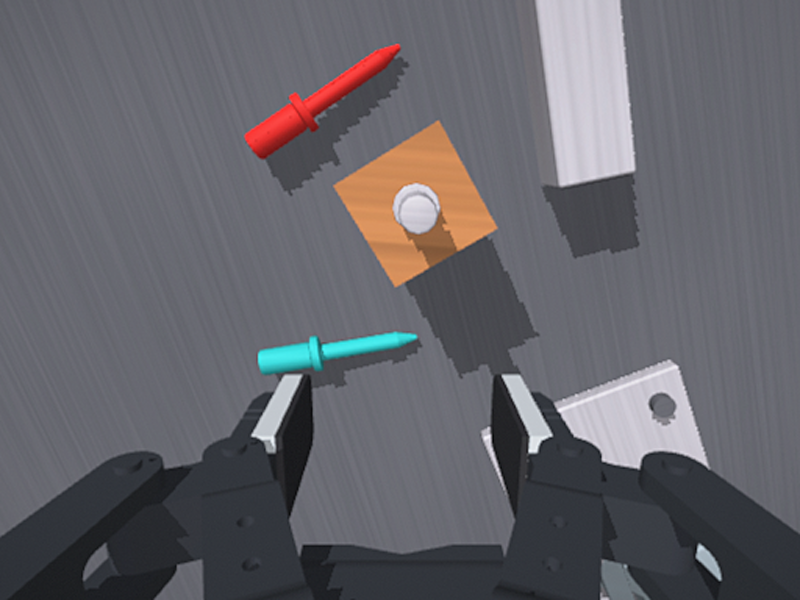

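The steel pin stands in the block with its grip top centred at (418,213). The turquoise look-alike lies at (340,350) and the red one at (320,100), both on the bench and clear of the grasp.

Run:
```python
from h import *
i=manip.camera_info("wrist");i["pose"]=np.load("pics/w3.npy")
p=hit(i,418/1.5625,213/1.5625,.105);print(p)
plan([*p[:2],.148],-15.2,4)
plan([*p[:2],.20],-15.2,2)
```

```text
[0.51380242 0.27259472 0.105     ]
pos [0.4957 0.2263 0.2489] rpy [-1.7986e+02  1.0000e-01 -1.5270e+01] F [ 0.2 -0.2 -0.2] gap 0.0515 t 8.93
[0.14, -1.23, 2.52] [-0.001, 0.0, -0.0]
[0.14, -1.23, 2.52] [-0.001, 0.0, -0.0]
[0.14, -1.23, 2.52] [-0.001, 0.0, -0.0]
[0.14, -1.23, 2.52] [-0.001, 0.0, -0.0]
pos [0.4957 0.2263 0.2489] rpy [-1.7986e+02  1.0000e-01 -1.5270e+01] F [ 0.2 -0.2 -0.2] gap 0.0515 t 8.93
[0.27, -2.46, 2.45] [-0.001, 0.001, -0.001]
[0.27, -2.47, 2.45] [-0.001, 0.001, -0.001]
```

Request:
carry_out:
  travel:
    - [0.27,-2.45,2.0]
    - [0.27,-2.45,2.0]
    - [0,0,2.0]
    - [0,0,2.0]
    - [0,0,1.5]
    - [0,0,0.5]
    - [0,0,0]
  dr:
    - [0,0,0]
    - [0,0,0]
    - [0,0,0]
    - [0,0,0]
    - [0,0,0]
    - [0,0,0]
    - [0,0,0]

```text
clock: 9.8
position: [0.5135, 0.2689, 0.1457]
eef_rot: [-180.0, 0.1, -15.4]
force: [-0.2, 0.4, 0.2]
finger_gap: 0.0513
```

```bash
python3 -c "
from h import *
plan([.5138,.2726,.148],-15.2,1)"
```

```text
pos [0.5135 0.2689 0.1457] rpy [-1.7999e+02  1.3000e-01 -1.5440e+01] F [-0.2  0.4  0.2] gap 0.0513 t 9.8
[-0.07, -0.36, -0.23] [-0.0, 0.002, -0.004]
```

Request:
carry_out:
  travel:
    - [-0.07,-0.35,-0.35]
    - [0,0,0]
  dr:
    - [0,0,0]
    - [0,0,0]

```text
clock: 10.05
position: [0.5145, 0.2729, 0.1508]
eef_rot: [-179.9, 0.0, -15.5]
force: [0.6, -0.4, 0.7]
finger_gap: 0.0509
```

Request:
carry_out:
  travel:
    - [0,0,0]
    - [0,0,0]
    - [0,0,0]
    - [0,0,0]
    - [0,0,0]
  dr:
    - [0,0,0]
    - [0,0,0]
    - [0,0,0]
    - [0,0,0]
    - [0,0,0]
  grip: 0
  grip_force: 60

```text
clock: 10.68
position: [0.5148, 0.2732, 0.1518]
eef_rot: [-179.9, -0.0, -15.4]
force: [-0.1, -0.5, 1.0]
finger_gap: 0.0138
```

Request:
carry_out:
  travel:
    - [0,0,-0.5]
    - [0,0,-1.5]
    - [0,0,-2.5]
    - [0,0,-3]
    - [0,0,-3]
    - [0,0,-2.5]
    - [0,0,0]
  dr:
    - [0,0,0]
    - [0,0,0]
    - [0,0,0]
    - [0,0,0]
    - [0,0,0]
    - [0,0,0]
    - [0,0,0]

```text
clock: 11.55
position: [0.5146, 0.2728, 0.2903]
eef_rot: [-179.8, -0.1, -15.4]
force: [0.2, -0.2, -1.6]
finger_gap: 0.0137
```

```bash
python3 -c "
from h import *
plan([.5717,-.064,.28],-15.2,10)"
```

```text
pos [0.5146 0.2728 0.2903] rpy [-1.7979e+02 -9.0000e-02 -1.5440e+01] F [ 0.2 -0.2 -1.6] gap 0.0137 t 11.55
[1.45, 3.09, 0.09] [-0.0, -0.0, -0.0]
[1.45, 3.1, 0.09] [-0.0, -0.0, -0.0]
[1.44, 3.1, 0.1] [-0.0, -0.0, -0.0]
[1.44, 3.1, 0.1] [-0.0, -0.0, -0.0]
[1.44, 3.1, 0.1] [-0.0, -0.0, -0.0]
[1.44, 3.1, 0.1] [-0.0, -0.0, -0.0]
[1.44, 3.1, 0.1] [-0.0, -0.0, -0.0]
[1.44, 3.1, 0.1] [-0.0, -0.0, -0.0]
[1.44, 3.1, 0.1] [-0.0, -0.0, -0.0]
[1.44, 3.1, 0.1] [-0.0, -0.0, -0.0]
```

Request:
carry_out:
  travel:
    - [1.45,3.1,0]
    - [1.45,3.1,0]
    - [1.45,3.1,0]
    - [1.45,3.1,0]
    - [1.45,3.1,0]
    - [1.45,3.1,0]
    - [1.45,3.1,0.1]
    - [1.45,3.1,0.1]
    - [1.2,2.5,0.2]
    - [0.8,1.8,0.3]
  dr:
    - [0,0,0]
    - [0,0,0]
    - [0,0,0]
    - [0,0,0]
    - [0,0,0]
    - [0,0,0]
    - [0,0,0]
    - [0,0,0]
    - [0,0,0]
    - [0,0,0]

```text
clock: 12.8
position: [0.5654, -0.0529, 0.2754]
eef_rot: [-180.0, 0.4, -15.3]
force: [0.6, -0.1, -1.3]
finger_gap: 0.0139
```

```bash
python3 -c "
from h import *
plan([.5717,-.064,.255],-15.2,4)"
```

```text
pos [ 0.5654 -0.0529  0.2754] rpy [-179.95    0.4   -15.26] F [ 0.6 -0.1 -1.3] gap 0.0139 t 12.8
[0.23, 0.23, 0.51] [-0.0, 0.002, -0.0]
[0.23, 0.23, 0.51] [-0.0, 0.002, -0.0]
[0.23, 0.23, 0.51] [-0.0, 0.002, -0.0]
[0.23, 0.23, 0.51] [-0.0, 0.002, -0.0]
```

Request:
carry_out:
  travel:
    - [0.23,0.23,0.6]
    - [0.23,0.23,0.6]
    - [0.2,0.2,0.6]
    - [0,0,0.6]
    - [0,0,0]
  dr:
    - [0,0,0]
    - [0,-0.004,0]
    - [0,0,0]
    - [0,0,0]
    - [0,0,0]

```text
clock: 13.42
position: [0.5691, -0.0599, 0.248]
eef_rot: [-179.9, 0.8, -15.2]
force: [-0.7, -0.3, -1.4]
finger_gap: 0.0139
```

Run:
```python
from h import *
import cv2
s=manip.get_state();print(s["position"],s["eef_rot"],s["force"])
R=Ro.from_euler("xyz",s["eef_rot"],degrees=True);tip=s["position"]+R.apply([0,0,.1438]);print("tip",tip)
out=[]
for n in("wrist","scene","side"):
    i=manip.camera_info(n);np.save(f"pics/{n}4.npy",i["pose"]);im=manip.snapshot(n);cv2.imwrite(f"pics/{n}4.png",im)
    u,v=map(int,pix(i,tip)); b=[int(x) for x in pix(i,[.5717,-.064,.092])]
    h=(100,75) if n=="wrist" else (33,50)
    x0,y0=b[0]-h[0],b[1]-h[1]
    f=4 if n=="wrist" else 6
    if n=="wrist": x0,y0,f=b[0]-67,b[1]-75,6
    c=im[max(y0,0):y0+(100),max(x0,0):x0+66];print(n,x0,y0,"tip",u,v,"bore",b)
    out.append(cv2.resize(c,(264,400),interpolation=cv2.INTER_CUBIC))
cv2.imwrite("pics/c4.png",np.hstack(out))
```

```text
[ 0.56912112 -0.05986289  0.24800656] [-179.93640602    0.82547779  -15.24645305] [-0.72864091 -0.32169222 -1.38081588]
tip [ 0.56716431 -0.0591641   0.10422157]
wrist 199 133 tip 257 209 bore [266, 208]
scene 190 160 tip 225 205 bore [223, 210]
side 228 170 tip 260 215 bore [261, 220]
```

View pics/c4.png

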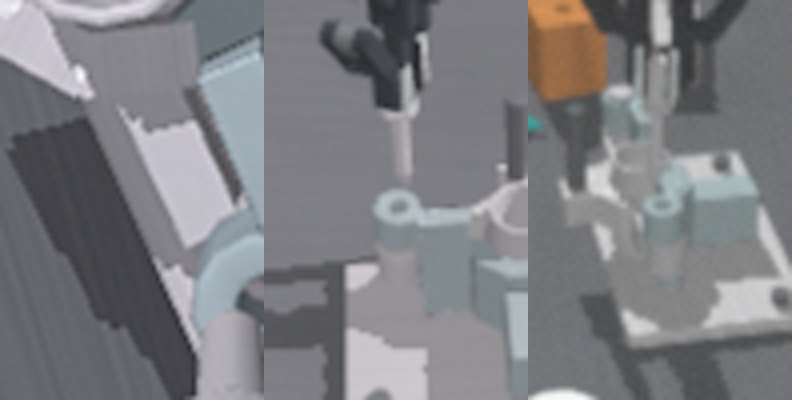

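The scene and side crops show the nose (224.5,205)/(260.7,214.5) just above the upper knuckle (224,212)/(261,221). It is a few mm short, as computed. I'll straighten the tool, shift it, and look with the wrist camera.

Request:
carry_out:
  travel:
    - [0.35,0.35,0]
    - [0,0,0]
    - [0,0,0]
  dr:
    - [0,0.014,0]
    - [0,0,0]
    - [0,0,0]

```text
clock: 13.95
position: [0.5725, -0.0647, 0.2495]
eef_rot: [-179.9, -0.2, -15.3]
force: [-0.7, -1.0, -0.8]
finger_gap: 0.0138
```

Run:
```python
from h import *
import cv2
s=manip.get_state();print(s["position"],s["eef_rot"],s["force"])
R=Ro.from_euler("xyz",s["eef_rot"],degrees=True);tip=s["position"]+R.apply([0,0,.1438]);print("tip",tip)
i=manip.camera_info("wrist");np.save("pics/w5.npy",i["pose"]);im=manip.snapshot("wrist");cv2.imwrite("pics/w5.png",im)
print("tip",pix(i,tip),"bore",pix(i,[.5717,-.064,.092]))
cv2.imwrite("pics/c5.png",cv2.resize(im[155:275,190:350],(800,600),interpolation=cv2.INTER_CUBIC))
```

```text
[ 0.57246028 -0.06472784  0.24948314] [-179.91996573   -0.18785333  -15.25536388] [-0.72822418 -1.02343523 -0.758189  ]
tip [ 0.57296799 -0.0646581   0.10568405]
tip (np.float64(257.74767476142216), np.float64(209.1622903870457)) bore (np.float64(255.65696271938356), np.float64(202.78875564879291))
```

View pics/c5.png

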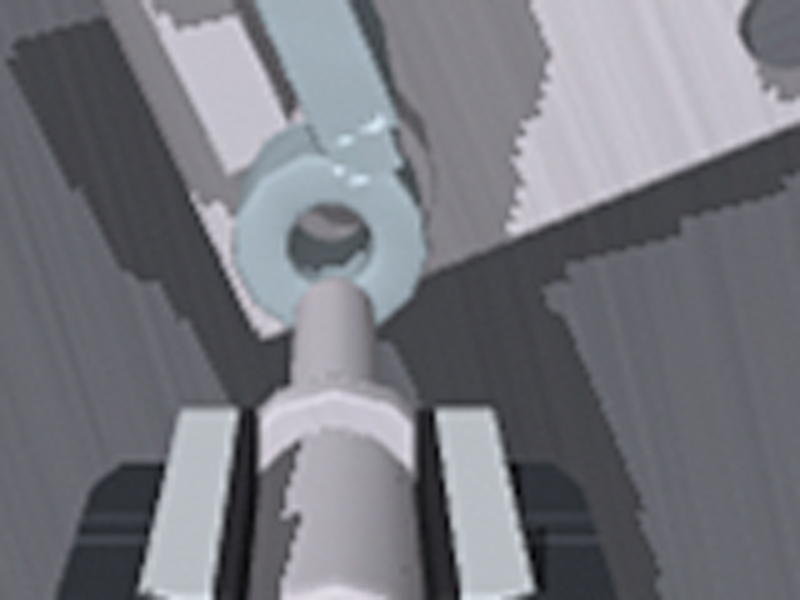

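In the crop, the bore centre is at (330,240) and the nose near (339,270). Both match the prediction, so the nose is about 1.6 mm off along tool x.

Request:
carry_out:
  travel:
    - [-0.16,-0.02,0.3]
    - [0,0,0.4]
    - [0,0,0.4]
    - [0,0,0.3]
    - [0,0,0.2]
  dr:
    - [0,-0.003,0]
    - [0,0,0]
    - [0,0,0]
    - [0,0,0]
    - [0,0,0]

```text
clock: 14.62
position: [0.5707, -0.064, 0.2322]
eef_rot: [-179.9, 0.0, -15.3]
force: [0.2, -0.1, -1.2]
finger_gap: 0.0138
```

```bash
cat > st.py <<'E'
from h import *
s=manip.get_state();R=Ro.from_euler("xyz",s["eef_rot"],degrees=True)
print(s["position"].round(4),s["eef_rot"].round(2),"F tool",R.inv().apply(s["force"]).round(1),"T tool",R.inv().apply(s["wrist_torque"]).round(2),"tip",(s["position"]+R.apply([0,0,.1438])).round(4))
E
python3 st.py
```

```text
[ 0.5707 -0.064   0.2322] [-1.7992e+02  2.0000e-02 -1.5250e+01] F tool [0.2 0.  1.2] T tool [ 0.04  0.03 -0.01] tip [ 0.5707 -0.0638  0.0884]
```

Request:
carry_out:
  travel:
    - [0.07,0,0.2]
    - [0,0,0.2]
    - [0,0,0.2]
    - [0,0,0.2]
  dr:
    - [0,0,0]
    - [0,0,0]
    - [0,0,0]
    - [0,0,0]

```text
clock: 15.12
position: [0.5716, -0.0642, 0.2237]
eef_rot: [-179.9, 0.0, -15.3]
force: [0.3, -0.6, -0.9]
finger_gap: 0.0137
```

```bash
python3 st.py
```

```text
[ 0.5716 -0.0642  0.2237] [-179.92    0.    -15.25] F tool [0.4 0.5 0.9] T tool [ 0.06  0.07 -0.01] tip [ 0.5717 -0.064   0.0799]
```

Request:
carry_out:
  travel:
    - [0,0,0.2]
    - [0,0,0.2]
    - [0,0,0.2]
  dr:
    - [0,0,0]
    - [0,0,0]
    - [0,0,0]

```text
clock: 15.5
position: [0.5718, -0.0642, 0.2174]
eef_rot: [-179.9, -0.0, -15.3]
force: [0.4, 1.0, -1.2]
finger_gap: 0.0141
```

```bash
python3 st.py
```

```text
[ 0.5718 -0.0642  0.2174] [-1.7991e+02 -2.0000e-02 -1.5260e+01] F tool [ 0.1 -1.   1.2] T tool [-0.03  0.04 -0.03] tip [ 0.5719 -0.064   0.0736]
```

Request:
carry_out:
  travel:
    - [0,0,0.2]
    - [0,0,0.2]
    - [0,0,0.2]
    - [0,0,0.2]
  dr:
    - [0,0,0]
    - [0,0,0]
    - [0,0,0]
    - [0,0,0]

```text
clock: 16.0
position: [0.5718, -0.0642, 0.2089]
eef_rot: [-179.9, -0.0, -15.3]
force: [0.9, -0.6, -1.2]
finger_gap: 0.0143
```

```bash
python3 st.py
```

```text
[ 0.5718 -0.0642  0.2089] [-1.7991e+02 -2.0000e-02 -1.5250e+01] F tool [1.  0.3 1.2] T tool [0.07 0.05 0.06] tip [ 0.5719 -0.0639  0.0651]
```

Request:
carry_out:
  travel:
    - [0,0,0.2]
    - [0,0,0.2]
    - [0,0,0.2]
  dr:
    - [0,0,0]
    - [0,0,0]
    - [0,0,0]

```text
clock: 16.38
position: [0.5723, -0.0642, 0.2027]
eef_rot: [-179.9, -0.1, -15.3]
force: [1.5, -0.9, 0.5]
finger_gap: 0.0138
```

```bash
python3 st.py
```

```text
[ 0.5723 -0.0642  0.2027] [-1.799e+02 -9.000e-02 -1.526e+01] F tool [ 1.7  0.4 -0.5] T tool [0.13 0.28 0.04] tip [ 0.5726 -0.064   0.0589]
```

Request:
carry_out:
  travel:
    - [0,0,0.2]
    - [0,0,0.2]
  dr:
    - [0,0,0]
    - [0,0,0]

```text
clock: 16.62
position: [0.573, -0.0642, 0.199]
eef_rot: [-179.9, -0.2, -15.3]
force: [0.5, 0.9, 4.0]
finger_gap: 0.0142
```

```bash
python3 st.py
```

```text
[ 0.573  -0.0642  0.199 ] [-179.87   -0.18  -15.26] F tool [ 0.3 -1.1 -4. ] T tool [ 0.21  0.04 -0.  ] tip [ 0.5735 -0.064   0.0552]
```

Request:
carry_out:
  travel:
    - [-0.07,0,0.2]
    - [-0.05,0,0.2]
  dr:
    - [0,-0.003,0]
    - [0,0,0]

```text
clock: 16.88
position: [0.5728, -0.0639, 0.1954]
eef_rot: [-179.8, -0.1, -15.3]
force: [3.2, -0.0, 1.3]
finger_gap: 0.0138
```

```bash
python3 st.py
```

```text
[ 0.5728 -0.0639  0.1954] [-1.7984e+02 -1.5000e-01 -1.5260e+01] F tool [ 3.1 -0.8 -1.3] T tool [ 0.17  0.56 -0.03] tip [ 0.5733 -0.0636  0.0516]
```

Going in well: 3.6 mm in two rows with low force.

Request:
carry_out:
  travel:
    - [-0.05,0,0.2]
    - [-0.05,0,0.2]
    - [-0.03,0,0.2]
  dr:
    - [0,-0.003,0]
    - [0,0,0]
    - [0,0,0]

```text
clock: 17.25
position: [0.5719, -0.0636, 0.189]
eef_rot: [-179.8, -0.0, -15.3]
force: [3.0, -0.2, 0.9]
finger_gap: 0.0143
```

```bash
python3 st.py
```

```text
[ 0.5719 -0.0636  0.189 ] [-1.7985e+02 -2.0000e-02 -1.5250e+01] F tool [ 2.9 -0.6 -0.9] T tool [0.16 0.65 0.02] tip [ 0.572  -0.0633  0.0452]
```

Request:
carry_out:
  travel:
    - [0,0,0.2]
    - [0,0,0.2]
    - [0,0,0.2]
    - [0,0,0.2]
  dr:
    - [0,0,0]
    - [0,0,0]
    - [0,0,0]
    - [0,0,0]

```text
clock: 17.75
position: [0.5718, -0.0636, 0.1804]
eef_rot: [-179.9, -0.0, -15.3]
force: [2.8, -0.4, 0.4]
finger_gap: 0.0141
```

```bash
python3 st.py
```

```text
[ 0.5718 -0.0636  0.1804] [-1.7985e+02 -2.0000e-02 -1.5250e+01] F tool [ 2.8 -0.4 -0.4] T tool [0.07 0.58 0.03] tip [ 0.572  -0.0633  0.0366]
```

Request:
carry_out:
  travel:
    - [0,0,0.15]
    - [0,0,0.15]
    - [0,0,0.1]
  dr:
    - [0,0,0]
    - [0,0,0]
    - [0,0,0]

```text
clock: 18.12
position: [0.5718, -0.0636, 0.176]
eef_rot: [-179.9, -0.0, -15.3]
force: [2.8, -0.4, 0.8]
finger_gap: 0.0141
```

Request:
carry_out:
  travel:
    - [0,0,0.1]
    - [0,0,0.1]
  dr:
    - [0,0,0]
    - [0,0,0]

```text
clock: 18.38
position: [0.5719, -0.0636, 0.1757]
eef_rot: [-179.9, -0.0, -15.3]
force: [-2.6, -0.0, 15.7]
finger_gap: 0.0142
```

The collar has met the knuckle at TCP z 0.1757, as predicted. I'll hold the press briefly.

Request:
carry_out:
  travel:
    - [0,0,0.1]
  dr:
    - [0,0,0]

```text
clock: 18.5
position: [0.5719, -0.0636, 0.1757]
eef_rot: [-179.9, -0.0, -15.3]
force: [-0.8, 0.3, 12.4]
finger_gap: 0.0136
```

Request:
carry_out:
  travel:
    - [0,0,0.1]
    - [0,0,0.1]
  dr:
    - [0,0,0]
    - [0,0,0]

```text
clock: 18.75
position: [0.5719, -0.0636, 0.1757]
eef_rot: [-179.8, -0.0, -15.3]
force: [-0.8, 0.1, 11.9]
finger_gap: 0.0139
```

Steady about 12–13 N; a little more is needed for 15–20 N.

Request:
carry_out:
  travel:
    - [0,0,0.13]
    - [0,0,0.13]
  dr:
    - [0,0,0]
    - [0,0,0]

```text
clock: 19.0
position: [0.5718, -0.0636, 0.1757]
eef_rot: [-179.8, -0.0, -15.3]
force: [-2.8, 0.5, 16.2]
finger_gap: 0.0142
```

Request:
carry_out:
  travel:
    - [0,0,0.14]
    - [0,0,0.14]
    - [0,0,0.14]
    - [0,0,0.14]
  dr:
    - [0,0,0]
    - [0,0,0]
    - [0,0,0]
    - [0,0,0]

```text
clock: 19.5
position: [0.5718, -0.0636, 0.1757]
eef_rot: [-179.8, -0.1, -15.3]
force: [-2.3, 0.9, 16.1]
finger_gap: 0.0142
```

Request:
carry_out:
  travel:
    - [0,0,0]
    - [0,0,0]
  dr:
    - [0,0,0]
    - [0,0,0]

```text
clock: 19.75
position: [0.5716, -0.0636, 0.1759]
eef_rot: [-179.8, -0.1, -15.3]
force: [2.3, 0.5, 0.2]
finger_gap: 0.014
```

Request:
carry_out:
  travel:
    - [0,0,0]
    - [0,0,0]
    - [0,0,0]
    - [0,0,0]
  dr:
    - [0,0,0]
    - [0,0,0]
    - [0,0,0]
    - [0,0,0]
  grip: 0.55

```text
clock: 20.25
position: [0.5694, -0.0634, 0.1744]
eef_rot: [-179.9, 0.2, -15.3]
force: [0.9, -0.3, -0.9]
finger_gap: 0.0466
```

Request:
carry_out:
  travel:
    - [0,0,-1]
    - [0,0,-2]
    - [0,0,-3]
    - [0,0,-3]
    - [0,2,-3]
    - [0,2,0]
    - [0,0,0]
  dr:
    - [0,0,0]
    - [0,0,0]
    - [0,0,0]
    - [0,0,0]
    - [0,0,0]
    - [0,0,0]
    - [0,0,0]

```text
clock: 21.12
position: [0.5588, -0.1034, 0.301]
eef_rot: [-179.9, 0.2, -15.2]
force: [0.2, -0.4, -0.3]
finger_gap: 0.0473
```

Run:
```python
from h import *
import cv2
w=manip.snapshot("wrist");a=manip.snapshot("scene");b=manip.snapshot("side")
f=lambda im:cv2.resize(im,(400,300),interpolation=cv2.INTER_CUBIC)
cv2.imwrite("pics/end.png",np.vstack([np.hstack([f(w),f(a)]),np.hstack([f(a[175:265,190:310]),f(b[160:260,200:333])])]))
i=manip.camera_info("wrist");print([np.array(pix(i,[.5717,-.064,z]))*.78 for z in(.129,.097)],manip.get_state()["force"])
```

```text
[array([204.1080928 , 112.03298222]), array([203.84504783, 108.31485415])] [0.33461951 0.58005777 0.1989484 ]
```

View pics/end.png

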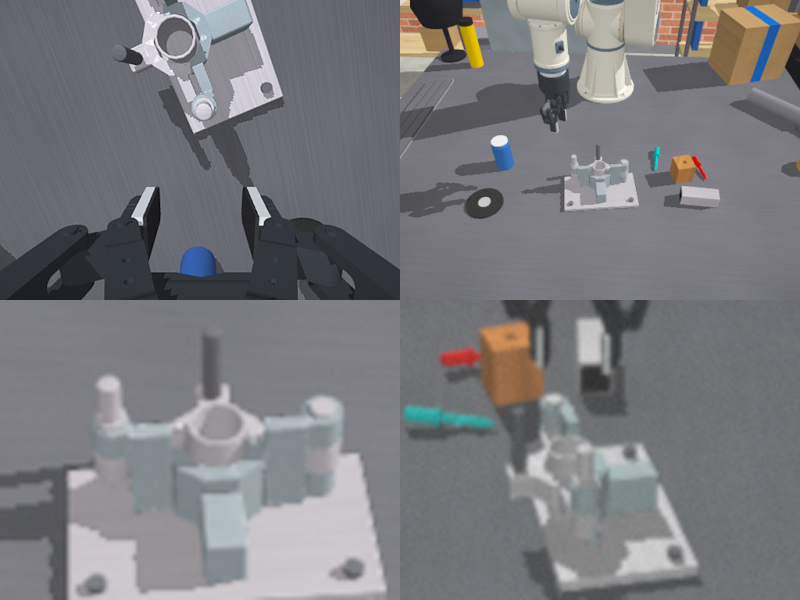

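The final picture shows the pin seated upright with its collar on the upper knuckle, the jaw shut, an empty holder, and the gripper clear. I'll check that the look-alikes lie where the earlier wrist view had them, then hand in.

Run:
```python
from h import *
i=manip.camera_info("wrist");i["pose"]=np.load("pics/w3.npy");S=manip.camera_info("scene")
for n,u,v in(("red head",262,145),("red tip",398,48),("turq head",262,360),("turq tip",415,338)):
    x,y=pix(S,hit(i,u/1.5625,v/1.5625,.01));print(n,x*.78+400,y*.78)
print(manip.job_done())
```

```text
red head 693.3218511982816 158.30448930863744
red tip 705.830004222179 177.7026333755871
turq head 656.7240843924124 148.23024685349523
turq tip 655.1654940918651 167.9313370163465
the job is handed in; nothing more can be done
None
```

The job is done and handed in at about 21 s of the 72 s allowed; the hand-in reports no verdict.

- **Jaw:** I gripped the handle and swung the jaw along its arc until it stalled on the stop at about 11 N sideways. A wrist picture then showed it shut round the tube.
- **Pin:** I lifted the steel pin from the block and fed it down in steps of 1–2 mm. The measured upward force stayed at or below about 4 N, and the jaw's hole drew into line. The collar met the upper knuckle at the predicted height. I pressed at about 16–17 N for roughly 0.7 s, then let go and backed off.
- **Last checks:**
  - The final pictures show the pin upright with its collar on the upper knuckle, the jaw shut, and the block empty.
  - The gripper is clear, with wrist force near zero.
  - The can, disc and offcut look undisturbed.
- **Press readings:** the first presses settled at only 12–13 N, so I repeated them slightly harder. As the fingers opened, the tool drifted about 2 mm, with force under 1 N.
- **Look-alikes:** in the first pictures the red and turquoise pins seemed to stand on their noses, but they were lying down when I next saw each of them. I never touched them. Their end positions match the picture taken before I grasped the pin to within a few pixels.

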